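Close down the portion adjuster of a cereal dispenser

TASK

Take the flat screwdriver out of the wooden block, set its blade on the slotted portion adjuster of the cereal dispenser's base and turn it lightly until the blade drops right down into the slot, then turn the adjuster clockwise fully home to its stop without forcing it. Put the screwdriver back upright in the block, fully down, and let go. Press only lightly, touch the dispenser only with the screwdriver, and leave the mug, bowl and jar where they are.

Things in the scene. Friction and masses are not known exactly. Their poses are not given: they have to be found in the camera images.
- driver_grip (a point): centre of the flat screwdriver's black handle (30 x 30 mm square, 70 mm tall, 35 mm either side of this point); it stands upright in the block. Below it an 8 mm shaft and flat blade; the tip is 95 mm below this point, the handle's underside 60 mm above the tip. z points up along the tool, x along the blade's 18 mm width, y across its 2.5 mm; x, y are square to the handle's faces. 100 to 160 g
- driver_tip (a point): middle of the lower end of the screwdriver's blade (18 mm wide along x, 2.5 mm thick along y), same axes as driver_grip; a bright inlaid bar on the handle's top lies in line with the blade's width
- driver: the screwdriver; its origin is the blade tip, axes as driver_grip
- block: fixed wooden block, 90 x 90 x 70 mm tall, with one upright 23 mm round hole through its centre in which the screwdriver stands, its handle's underside resting on the block's top (tip 10 mm above the table); origin at the centre of the underside
- hole (a point): centre of the mouth of the block's hole, on the block's top, 70 mm above the table
- dispenser: fixed white base of a cereal dispenser, hopper taken off, 220 (x) x 160 (y) x 55 mm tall; origin at the centre of the underside. On its top, a round black throat with a collar, inner diameter 96 mm, centred 45 mm to +x and rising 22 mm above the top, and the adjuster, centred 62 mm to -x
- screw (a point): centre of the adjuster's brass slotted head, in the plane of its top, 70 mm above the table; axes are the dispenser's, not the slot's. Head 27 mm across on a dark disc 42 mm across. Slot through the centre, 4.5 mm wide, 10 mm deep, open at both ends, edges bevelled 0.6 mm; the blade falls in when within about 0.15 rad of it. Its direction is not reported: see the joint
- adjuster (a joint): angle of the adjuster (rad), growing clockwise seen from above, 0 to its stop at 1.0; starts at 0 to 0.2. At reading q the slot lies along the dispenser's x axis turned clockwise by q, give or take 1.15 rad (fixed for a run, unknown). Takes about 0.05 N m to turn, stays where left, does not rise or sink. The blade has about 0.1 rad of play in the slot either way
- mug: white mug, 82 mm wide, 95 mm tall, a bystander; origin at the centre of its underside
- bowl: white bowl, 110 mm wide, 50 mm tall, a bystander; origin at the centre of its underside
- jar: glass jar with a lid, 72 mm wide, 110 mm tall, a bystander; origin at the centre of its underside
Mind the look-alikes: they are no part of the job. What is shaped like the driver but red is not meant.

How it is judged:
By the outcome, as a careful person would: the job done as asked, in the order asked, and still so for the second after the job is handed in, with the robot touching nothing.
It also fails if it takes over 72 s, if anything falls off the work surface, if the arm or the gripper's body presses on something with over 40 N, if the wrist force passes 120 N, or if a joint passes its speed limit or range.

ROBOT

A 6-joint arm with a two-finger parallel gripper is mounted at the origin on the work surface. World frame = base frame: x ahead of the robot, y to its left, z up, the work surface at z = 0. Lengths are in mm, angles in rad, forces in N, time in s.
With the tool pointing down it reaches from about 375 to 925 mm from the base axis. Payload 5.7 kg.
Tool frame: the origin (TCP) lies at the very end of the fingers, on their centre line; the grasp point (between the pads) lies 19 mm behind it; z points along the fingers, y is the line along which they close (so a half turn about z gives the same grasp; the last joint's range is limited). The gripper opens to 88 mm and grips with 3 to 60 N. Pads are 20 mm wide; open, the fingers measure 115 mm over their backs; the gripper's body (75 mm by 178 mm) begins 61 mm behind the grasp point.
Start: joints at [-1.354, 0.359, 1.51, -0, 1.272, -0.115], TCP at [195.431, -567.247, 222.623] pointing down, gripper open.
Joint ranges: [-2.97, 2.97], [-1.01, 2.36], [0.21, 2.38], [-0.96, 4.11], [0.2, 2.71], [-2.98, 2.98]. Speed limits (rad/s): [2.39, 2.39, 3.14, 3.14, 3.14, 3.14].

INTERFACE

Orientations are given as a unit quaternion [x, y, z, w].
In Python, from cell import observe, snapshot, calibration, hand_in gives the robot as it stands. The module is installed in compiled form; this text tells all that it offers.
- The arm moves only by the tool move_arm, never from a script. Its argument "increments" is a list of rows, each a list of 7 numbers: the shift along the tool's x, y, z in cm, then the turn, a rotation vector about the tool's x, y, z in degrees, then the opening, from 0 (shut) to 1 (fully open). In form: [[tx, ty, tz, rx, ry, rz, grip], ...]. A call has 1 to 5 rows; each row is the pose to reach, as a shift and turn from the pose commanded when the call began, along the tool's axes at that moment; what a row does not reach only later rows make up. A row lasts 1/12 s, in which the tool goes at most 41.7 mm and 7.16 degrees, less where a joint would pass 70% of its speed; a pose out of reach is approached as far as the arm can. A call with a gripper value outside its range is refused whole. The fingers move at their own pace and stop on an object; "squeeze" is the grip in N (left out, the last holds). Time passes only in rows, so rows that repeat a pose let the fingers close. It gives the time, the measured TCP pose, the force, the opening and the grip force at its end, in the units of the state.
- observe(): the state, without advancing time (a new reading comes with each control period).
- snapshot(name): name is "scene" or "top" or "wrist"; returns (picture, depth): 384x512x3 uint8, red, green, blue; 384x512 float32, mm along the optical axis (not along the pixel's ray), 0 where there is no reading.
- calibration(name): a dict with "fov_y" (degrees; the focal length in pixels is half the picture's height over the tangent of half this angle, whatever the lens; pixels are square), "cx", "cy" (the principal point, pixels), "dist_coeffs" ([k1, k2, p1, p2, k3] as OpenCV has them; the pictures are not rectified), "xyz" and "orientation" of the camera in the world; the wrist camera has in their place "T_tool_cam" (4x4, takes a point from camera to tool coordinates, whose origin is the TCP and whose axes are the flange's). Camera axes: x right, y up, looking along -z (the intrinsics and any distortion apply to the point x, -y, -z); pixel columns grow to the right and rows downward; lengths in mm; the calibration is good to about 2 mm. A picture is of the moment at which its call begins: read the wrist's pose just before it. calibration takes no time and is no camera call.
- hand_in(): hands the job in; it is judged then, once.
The state is a dict: "time_s": time; "qpos": joint angles; "joint_vel": joint speeds; "joint_torque": joint torques, N m; "ee_pos": TCP position; "ee_rot": TCP orientation; "contact_force": force on the tool from outside, world axes, zero at the start; "wrist_torque": the same for the moment, N m; "gripper_width": opening from 0.0 (shut) to 1.0 (fully open); "grip_force": force on a finger pad.
Only numpy, scipy, OpenCV 4.12 (cv2) and the standard library are available. Lean on these libraries where they do the work, as an engineer would, in place of code of your own. Each camera call takes 0.05 s, during which the arm holds its last target. There are 200 camera calls.

## Working session

There is one attempt and no reset: what is moved stays moved. The work goes in short steps, Python scripts to look and compute and a tool call to move; the robot and the scene stay as the last step left them, time stands still between calls to the robot, and variables do not carry over. Pictures are saved under pics/ and viewed, at most 13 in all, crops included, and the job is handed in when it is done.

Besides the shell and the picture viewer there is one more tool, called as a command line: name --pt "numbers of a row" for each row, then --argument value for the rest. move_arm: Moves the arm, as the interface text tells. Its arguments: {"type":"object","properties":{"increments":{"type":"array","items":{"type":"array","items":{"type":"number"}}},"squeeze":{"type":"number"}},"required":["increments"]}

```bash
mkdir -p pics
cat > h.py <<'E'
import numpy as np, cv2
from scipy.spatial.transform import Rotation as R
from cell import observe, snapshot, calibration, hand_in
def cam(name,s=None):
    c=calibration(name); f=192/np.tan(np.radians(c["fov_y"])/2)
    K=np.array([[f,0,c["cx"]],[0,f,c["cy"]],[0,0,1.]])
    if name=="wrist":
        T=np.eye(4);T[:3,:3]=R.from_quat(s["ee_rot"]).as_matrix();T[:3,3]=s["ee_pos"]
        T=T@np.array(c["T_tool_cam"])
    else:
        T=np.eye(4);T[:3,:3]=R.from_quat(c["orientation"]).as_matrix();T[:3,3]=c["xyz"]
    return K,np.array(c["dist_coeffs"],float),T@np.diag([1,-1,-1,1.])
def pts(cm,uv,d):
    K,D,T=cm; n=cv2.undistortPoints(np.array(uv,float).reshape(-1,1,2),K,D)[:,0]
    d=np.asarray(d,float).reshape(-1,1); P=np.hstack([n*d,d]); return P@T[:3,:3].T+T[:3,3]
def onz(cm,uv,z):
    K,D,T=cm; n=cv2.undistortPoints(np.array(uv,float).reshape(-1,1,2),K,D)[:,0]
    r=np.hstack([n,np.ones((len(n),1))])@T[:3,:3].T; return T[:3,3]+r*((z-T[2,3])/r[:,2:])
def cloud(cm,d):
    v,u=np.mgrid[:384,:512]; return pts(cm,np.stack([u,v],-1).reshape(-1,2),d.ravel()).reshape(384,512,3)
def shot(name):
    s=observe(); p,d=snapshot(name); return s,p,d,cam(name,s)
def save(n,p): cv2.imwrite("pics/"+n+".png",cv2.cvtColor(p,cv2.COLOR_RGB2BGR))
E
python3 - <<'E'
from h import *
s,p,d,c=shot("top"); save("top",cv2.resize(p,(768,576))); np.savez("top",p=p,d=d)
print(s["ee_pos"],s["ee_rot"],s["contact_force"],c[2],c[1],c[0])
s,p,d,c=shot("scene"); save("scene",cv2.resize(p,(768,576)));np.savez("scene",p=p,d=d)
print(calibration("wrist"))
E
```

```text
[ 195.29694669 -566.60665723  221.80939013] [ 9.86266947e-01  1.65156532e-01 -6.01132578e-05 -9.08705526e-04] [-0.27600466 -0.28334722 -0.45456551] [[-3.16107266e-03 -9.97457747e-01  7.11902367e-02  5.18169377e+02]
 [-9.99986853e-01  3.44045341e-03  3.80214780e-03 -1.82280013e+00]
 [-4.03740848e-03 -7.11772819e-02 -9.97455510e-01  1.23074765e+03]
 [ 0.00000000e+00  0.00000000e+00  0.00000000e+00  1.00000000e+00]] [-0.06874953  0.          0.          0.          0.        ] [[468.52056752   0.         261.14178899]
 [  0.         468.52056752 190.75987885]
 [  0.           0.           1.        ]]
{'fov_y': 65.28538628585825, 'cx': 253.54864927018693, 'cy': 192.24375975631247, 'dist_coeffs': array([-0.06205919,  0.        ,  0.        ,  0.        ,  0.        ]), 'T_tool_cam': array([[ 3.39502469e-05,  9.53562479e-01,  3.01195282e-01,
         8.31243869e+01],
       [ 9.99998789e-01,  4.36185732e-04, -1.49365073e-03,
        -8.27193141e-01],
       [-1.55566638e-03,  3.01194969e-01, -9.53561309e-01,
        -1.61221557e+02],
       [ 0.00000000e+00,  0.00000000e+00,  0.00000000e+00,
         1.00000000e+00]])}
```

View pics/top.png

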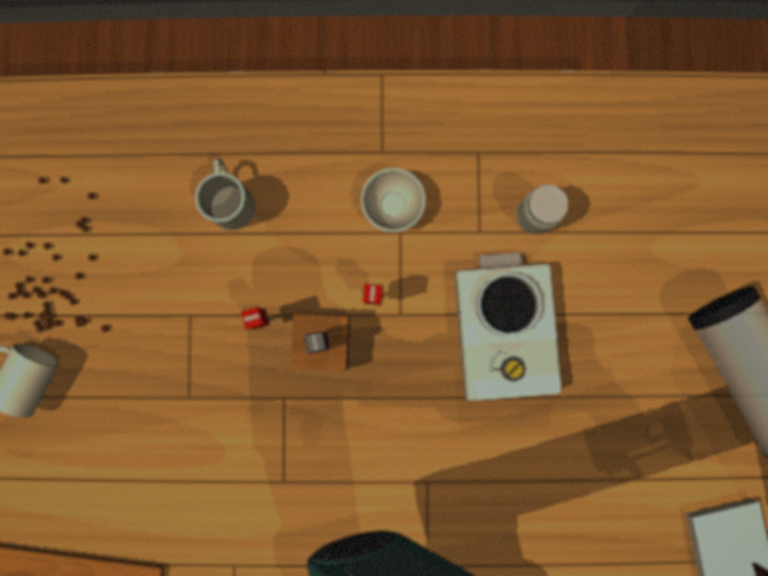

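View pics/scene.png

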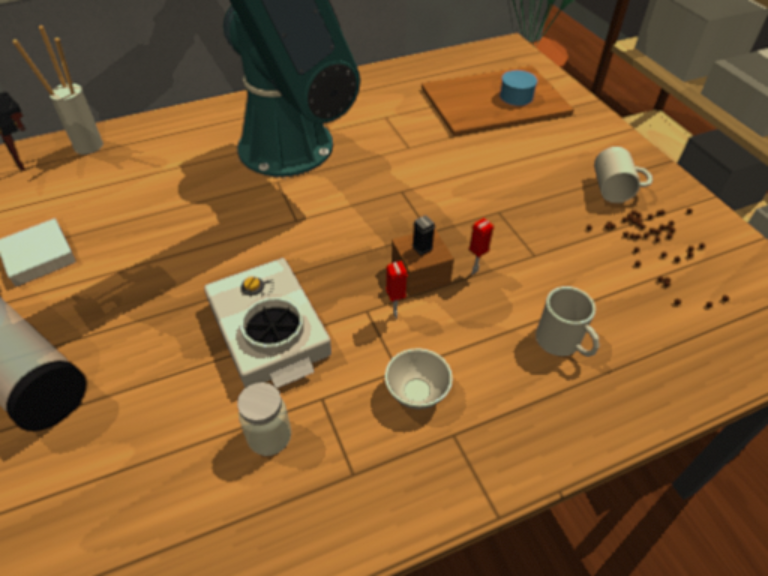

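The top view shows the black driver at about (317,342) in the block, and the brass adjuster at about (513,369). The red look-alikes stand at (372,294) and (254,318). Next I'll work out their positions.

Run:
```python
from h import *
z=np.load("top.npz");p,d=z["p"],z["d"];c=cam("top")
P=cloud(c,d);hsv=cv2.cvtColor(p,cv2.COLOR_RGB2HSV)
def box(n,m):
    q=P[m][:,:2].astype(np.float32); r=cv2.minAreaRect(q); print(n,len(q),"mean",P[m].mean(0).round(1),"rect",np.round(r[0],1),np.round(r[1],1),round(r[2],1))
U=np.mgrid[:384,:512][1];V=np.mgrid[:384,:512][0]
w=lambda u0,u1,v0,v1:(U>u0)&(U<u1)&(V>v0)&(V<v1)&(d>0)
box("handle",w(195,230,210,245)&(P[...,2]>125))
box("block",w(180,245,200,255)&(abs(P[...,2]-70)<8))
box("disp",w(295,385,165,275)&(abs(P[...,2]-55)<6))
box("collar",w(295,385,165,240)&(P[...,2]>70)&(P[...,2]<85))
br=w(325,360,230,260)&(hsv[...,0]>15)&(hsv[...,0]<35)&(hsv[...,1]>120)&(hsv[...,2]>90); box("brass",br)
for n,a in(("redA",(235,262,180,210)),("redB",(155,185,200,225))):
    m=w(*a)&(P[...,2]>30)&(hsv[...,1]>150)&((hsv[...,0]<6)|(hsv[...,0]>174)); box(n,m); print(P[m][:,2].min(),P[m][:,2].max())
ys,xs=np.nonzero(br); print(onz(c,[[xs.mean(),ys.mean()]],70))
s=observe();T=R.from_quat(s["ee_rot"]).as_matrix();print(T.round(3))
crop=np.hstack([cv2.resize(p[205:255,190:240],(400,400),interpolation=2),cv2.resize(p[220:270,317:367],(400,400),interpolation=2)]);save("crop1",crop)
```

```text
handle 175 mean [510.6 121.1 139.9] rect [510.6 121.8] [30.3 30.2] 11.2
block 1134 mean [509.4 121.7  70.2] rect [520.1 107.8] [119.7 112.4] 87.2
disp 4791 mean [ 522.8 -191.9   55.3] rect [ 526.2 -193. ] [220.5 158.4] 4.2
collar 268 mean [ 570.9 -189.7   76.3] rect [ 571.3 -189.4] [102.7 102.3] 26.5
brass 111 mean [ 464.3 -197.8   67.5] rect [ 464. -198.] [30.2 27.3] 41.6
redA 96 mean [584.9  33.2 130.6] rect [585.8  32.3] [26.1 26.1] 89.5
124.78514972319772 135.22228821981957
redB 137 mean [547.3 219.  124.7] rect [547.9 222.1] [27.1 29.1] 16.8
79.92629232991385 135.61373148655275
[[ 464.39808468 -197.35476749   70.        ]]
[[ 0.945  0.326 -0.   ]
 [ 0.326 -0.945  0.002]
 [ 0.    -0.002 -1.   ]]
```

View pics/crop1.png

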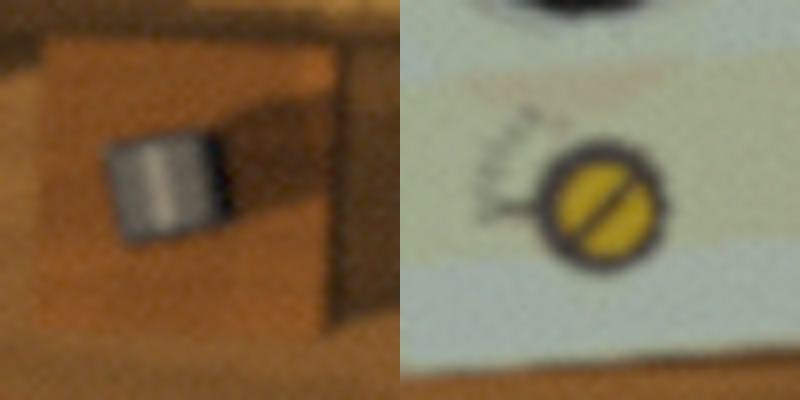

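Left crop: the handle's inlaid bar runs about 11° counter-clockwise from world x. Right crop: the slot in the brass head lies at about -43°. I'll turn the tool, then fly to a point above the driver.

move_arm --pt "0 0 0 0 0 -5.5 1" --pt "0 0 0 0 0 -11 1" --pt "0 0 0 0 0 -16.5 1" --pt "0 0 0 0 0 -22 1" --pt "0 0 0 0 0 -27.4 1"

```text
time_s: 0.52
ee_pos: [195.3, -566.9, 222.2]
ee_rot: [0.918, 0.396, 0.0, -0.001]
contact_force: [-0.3, 0.0, -0.1]
gripper_width: 0.998
grip_force: 0.0
```

move_arm --pt "0 0 0 0 0 -5.5 1" --pt "0 0 0 0 0 -11 1" --pt "0 0 0 0 0 -16.5 1" --pt "0 0 0 0 0 -22 1" --pt "0 0 0 0 0 -27.4 1"

```text
time_s: 0.93
ee_pos: [195.4, -566.9, 222.1]
ee_rot: [0.798, 0.602, 0.0, -0.001]
contact_force: [-0.0, -0.4, 0.7]
gripper_width: 1.0
grip_force: 0.0
```

move_arm --pt "0 0 0 0 0 -5.5 1" --pt "0 0 0 0 0 -11 1" --pt "0 0 0 0 0 -16.5 1" --pt "0 0 0 0 0 -22 1" --pt "0 0 0 0 0 -27.4 1"

```text
time_s: 1.35
ee_pos: [195.3, -566.8, 222.1]
ee_rot: [0.633, 0.774, 0.0, -0.0]
contact_force: [0.0, 0.7, 0.7]
gripper_width: 0.997
grip_force: 0.0
```

move_arm --pt "3.07 2.22 0 0 0 0 1" --pt "6.14 4.44 0 0 0 0 1" --pt "9.2 6.65 0 0 0 0 1" --pt "12.3 8.87 0 0 0 0 1" --pt "15.34 11.09 0 0 0 0 1"

```text
time_s: 1.77
ee_pos: [274.5, -393.2, 222.2]
ee_rot: [0.635, 0.773, 0.0, -0.0]
contact_force: [-0.1, -0.7, -0.0]
gripper_width: 0.997
grip_force: 0.0
```

move_arm --pt "3.07 2.22 0 0 0 0 1" --pt "6.14 4.44 0 0 0 0 1" --pt "9.2 6.65 0 0 0 0 1" --pt "12.3 8.87 0 0 0 0 1" --pt "15.34 11.09 0 0 0 0 1"

```text
time_s: 2.18
ee_pos: [353.4, -221.2, 222.5]
ee_rot: [0.635, 0.773, 0.0, -0.0]
contact_force: [1.0, 0.4, 0.3]
gripper_width: 0.999
grip_force: 0.0
```

move_arm --pt "3.07 2.22 0 0 0 0 1" --pt "6.14 4.44 0 0 0 0 1" --pt "9.2 6.65 0 0 0 0 1" --pt "12.3 8.87 0 0 0 0 1" --pt "15.34 11.09 0 0 0 0 1"

```text
time_s: 2.6
ee_pos: [432.4, -49.2, 222.6]
ee_rot: [0.635, 0.773, -0.0, -0.0]
contact_force: [0.1, -1.1, -0.0]
gripper_width: 0.998
grip_force: 0.0
```

move_arm --pt "3.07 2.22 0 0 0 0 1" --pt "6.14 4.44 0 0 0 0 1" --pt "9.2 6.65 0 0 0 0 1" --pt "12.3 8.87 0 0 0 0 1" --pt "15.34 11.09 0 0 0 0 1"

```text
time_s: 3.02
ee_pos: [511.3, 122.9, 222.4]
ee_rot: [0.634, 0.773, -0.0, -0.0]
contact_force: [1.2, -0.9, 0.3]
gripper_width: 0.997
grip_force: 0.0
```

move_arm --pt "0 0 0 0 0 0 1" --pt "0 0 0 0 0 0 1"

```text
time_s: 3.18
ee_pos: [511.4, 122.4, 222.1]
ee_rot: [0.633, 0.774, -0.0, -0.0]
contact_force: [-0.2, -0.3, -0.5]
gripper_width: 1.0
grip_force: 0.0
```

Run:
```python
from h import *
s,p,d,c=shot("wrist"); save("w1",p); np.savez("w1",p=p,d=d)
P=cloud(c,d); print(s["ee_pos"],R.from_quat(s["ee_rot"]).as_matrix()[:2,0])
m=(P[...,2]>128)&(P[...,2]<152)&(abs(P[...,0]-511)<30)&(abs(P[...,1]-121)<30)
print(m.sum(),P[m].mean(0),cv2.minAreaRect(P[m][:,:2].astype(np.float32)))
```

```text
[511.35577103 122.37238519 222.14774351] [-0.19786411  0.98022946]
1199 [509.20030244 124.33704632 139.30696355] ((509.50726318359375, 122.54705047607422), (30.514019012451172, 29.80866813659668), 11.91303825378418)
```

View pics/w1.png

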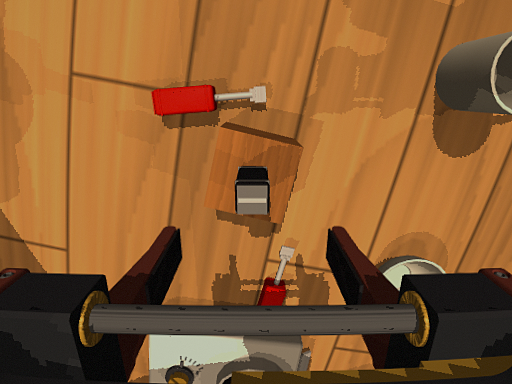

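The wrist view puts the handle top at about (252,190), between the fingers, and the yaw matches. I'll go down and grip.

move_arm --pt "0 -0.12 2.7 0 0 0 1" --pt "0 -0.12 5.4 0 0 0 1" --pt "0 -0.12 8.1 0 0 0 1" --pt "0 -0.12 10.8 0 0 0 1" --pt "0 -0.12 13.5 0 0 0 1"

```text
time_s: 3.65
ee_pos: [509.2, 118.8, 86.8]
ee_rot: [0.635, 0.772, -0.0, -0.0]
contact_force: [1.2, 0.6, -0.3]
gripper_width: 0.996
grip_force: 0.0
```

move_arm --pt "0 0 0 0 0 0 0.6" --pt "0 0 0 0 0 0 0.3" --pt "0 0 0 0 0 0 0.25" --pt "0 0 0 0 0 0 0.2" --pt "0 0 0 0 0 0 0.2" --squeeze 35

```text
time_s: 4.07
ee_pos: [511.4, 120.5, 89.4]
ee_rot: [0.635, 0.773, 0.001, 0.001]
contact_force: [-0.1, -0.2, 0.5]
gripper_width: 0.66
grip_force: 0.0
```

move_arm --pt "0 0 0 0 0 0 0.2" --pt "0 0 0 0 0 0 0.2" --pt "0 0 0 0 0 0 0.2" --pt "0 0 0 0 0 0 0.2" --pt "0 0 0 0 0 0 0.2"

```text
time_s: 4.48
ee_pos: [510.2, 120.8, 87.9]
ee_rot: [0.635, 0.773, 0.0, 0.0]
contact_force: [-0.8, -0.5, 3.6]
gripper_width: 0.34
grip_force: 35.0
```

move_arm --pt "0 0 -1 0 0 0 0.2" --pt "0 0 -3 0 0 0 0.2" --pt "0 0 -6 0 0 0 0.2" --pt "0 0 -10 0 0 0 0.2" --pt "0 0 -14 0 0 0 0.2"

```text
time_s: 4.9
ee_pos: [508.8, 120.6, 228.9]
ee_rot: [0.635, 0.773, -0.001, -0.001]
contact_force: [0.8, -0.9, -2.1]
gripper_width: 0.344
grip_force: 35.0
```

move_arm --pt "-2 -0.7 0 0 0 0 0.2" --pt "-5 -1.8 0 0 0 0 0.2" --pt "-8.4 -3 0 0 0 0 0.2" --pt "-11.8 -4.2 0 0 0 0 0.2" --pt "-15.1 -5.4 0 0 0 0 0.2"

```text
time_s: 5.32
ee_pos: [485.8, -39.2, 228.4]
ee_rot: [0.634, 0.773, 0.0, 0.0]
contact_force: [0.4, -1.0, -0.8]
gripper_width: 0.34
grip_force: 35.0
```

move_arm --pt "-3.4 -1.2 0 0 0 0 0.2" --pt "-6.8 -2.4 0 0 0 0 0.2" --pt "-10.2 -3.6 0 0 0 0 0.2" --pt "-13 -4.7 0 0 0 0 0.2" --pt "-15.1 -5.4 0 0 0 0 0.2"

```text
time_s: 5.73
ee_pos: [461.9, -199.0, 228.2]
ee_rot: [0.635, 0.772, -0.0, 0.0]
contact_force: [0.7, 1.1, -1.0]
gripper_width: 0.337
grip_force: 35.0
```

move_arm --pt "0 0 0.4 0 0 5.5 0.2" --pt "0 0 0.8 0 0 11 0.2" --pt "0 0 1.2 0 0 16.5 0.2" --pt "0 0 1.6 0 0 22 0.2" --pt "0 0 2 0 0 27.3 0.2"

```text
time_s: 6.15
ee_pos: [462.6, -196.5, 207.9]
ee_rot: [0.801, 0.599, -0.0, -0.0]
contact_force: [0.5, 0.2, -1.4]
gripper_width: 0.339
grip_force: 35.0
```

move_arm --pt "0 0 0.4 0 0 5.5 0.2" --pt "0 0 0.8 0 0 11 0.2" --pt "0 0 1.2 0 0 16.5 0.2" --pt "0 0 1.6 0 0 22 0.2" --pt "0 0 2 0 0 27.3 0.2"

```text
time_s: 6.57
ee_pos: [462.6, -196.4, 187.9]
ee_rot: [0.919, 0.393, -0.0, -0.0]
contact_force: [-0.0, -0.6, -0.9]
gripper_width: 0.34
grip_force: 35.0
```

move_arm --pt "0 0 0 0 0 0 0.2" --pt "0 0 0 0 0 0 0.2" --pt "0 0 0 0 0 0 0.2"

```text
time_s: 6.82
ee_pos: [462.9, -196.6, 188.0]
ee_rot: [0.918, 0.397, 0.0, 0.0]
contact_force: [0.6, 0.0, -1.0]
gripper_width: 0.345
grip_force: 35.0
```

Run:
```python
from h import *
s,p,d,c=shot("wrist"); save("w2",cv2.resize(p,(768,576),interpolation=2)); np.savez("w2",p=p,d=d,pos=s["ee_pos"],rot=s["ee_rot"])
T=R.from_quat(s["ee_rot"]).as_matrix();print(s["ee_pos"],T.round(4),s["contact_force"],s["wrist_torque"])
```

```text
[ 462.88174265 -196.56203974  188.04532765] [[ 6.850e-01  7.285e-01  1.000e-04]
 [ 7.285e-01 -6.850e-01  0.000e+00]
 [ 1.000e-04  1.000e-04 -1.000e+00]] [ 0.59234234  0.0332204  -1.01817356] [0.00543174 0.00546606 0.03755243]
```

View pics/w2.png

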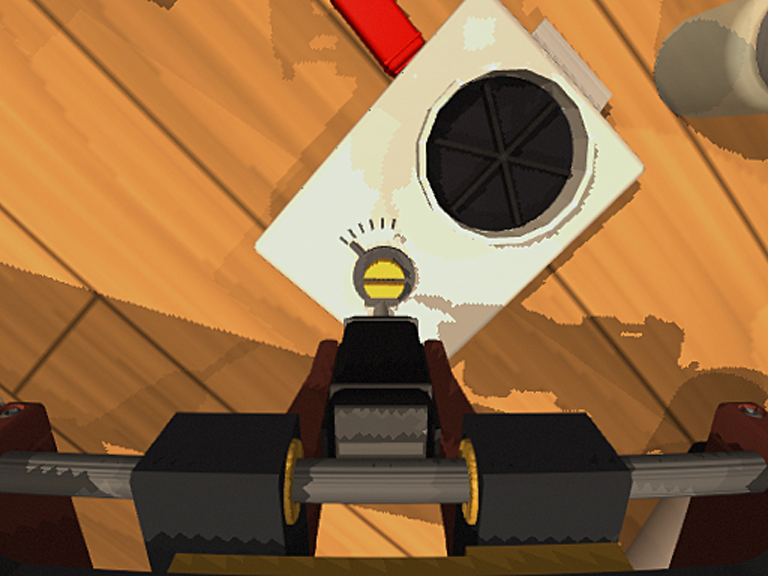

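The view shows the brass head with its slot at about (383,282), nearly level in the image and so nearly parallel to the blade. The blade tip is just below it at about (380,312), and the pointer is near the start of the scale. Next I'll measure the head, slot, handle and blade in detail.

Run:
```python
from h import *
z=np.load("w2.npz");p,d=z["p"],z["d"];s=dict(ee_pos=z["pos"],ee_rot=z["rot"]);c=cam("wrist",s)
P=cloud(c,d);hsv=cv2.cvtColor(p,cv2.COLOR_RGB2HSV)
V,U=np.mgrid[:384,:512]
w=(U>230)&(U<285)&(V>160)&(V<212)
br=w&(hsv[...,0]>20)&(hsv[...,0]<35)&(hsv[...,1]>150)&(hsv[...,2]>100)
uv=np.argwhere(br)[:,::-1]
Q=onz(c,uv,70)[:,:2].astype(np.float32)
T=R.from_quat(s["ee_rot"]).as_matrix();t=lambda q:(np.c_[q,np.full(len(q),70)]-s["ee_pos"])@T
print("brass mec",cv2.minEnclosingCircle(Q),"mean",Q.mean(0),P[br][:,2].mean())
cc=np.array(cv2.minEnclosingCircle(Q)[0]);L=t(cc[None]);print("tool offset of head",L)
q=t(Q)[:,:2];print("tool bbox",q.min(0),q.max(0))
# slot: dark pixels within 12mm of centre
G=onz(c,np.c_[U[w],V[w]],70);r=np.linalg.norm(G[:,:2]-cc,axis=1)
k=(r<11)&~br[w];S=G[k][:,:2]
l=cv2.fitLine(S.astype(np.float32),cv2.DIST_L1,0,.01,.01).ravel();print("slot",len(S),l,np.degrees(np.arctan(l[1]/l[0])),"tool",t(l[2:][None]))
# handle in tool frame
q=(P-s["ee_pos"])@T
m=(abs(q[...,0])<30)&(abs(q[...,1])<25)&(q[...,2]>-60)&(q[...,2]<20)&(U>225)&(U<290)&(V>205)&(V<310)&(d>0)
g=q[m]; print(len(g)); 
top=m&(V>262); f=m&(V>216)&(V<250)&(U>240)&(U<272)
print("top",q[top].mean(0),q[top].min(0),q[top].max(0)); print("front",np.median(q[f],0),q[f].std(0)); 
cr=p[150:225,220:295];save("c2",cv2.resize(cr,(600,600),interpolation=2))
```

```text
brass mec ((464.123291015625, -197.513916015625), 13.818915367126465) mean [ 464.84348 -197.00911] 70.33341664131483
tool offset of head [[  0.14689959   1.55052559 118.04542   ]]
tool bbox [-10.8616486  -10.68291565] [13.43636478 14.59975328]
slot 88 [   0.69330746   -0.7206419   468.52728    -202.4198    ] -46.107502 tool [[ -0.41049885   8.11955486 118.04570799]]
5821
top [  7.63280782   1.05993622 -51.67387286] [ -6.3863657 -12.8020569 -55.8959809] [ 16.56131041  15.94837905 -38.0511298 ]
front [ 15.96544802   0.6863241  -18.57032288] [ 0.26577917  4.71559331 11.68276203]
```

View pics/c2.png

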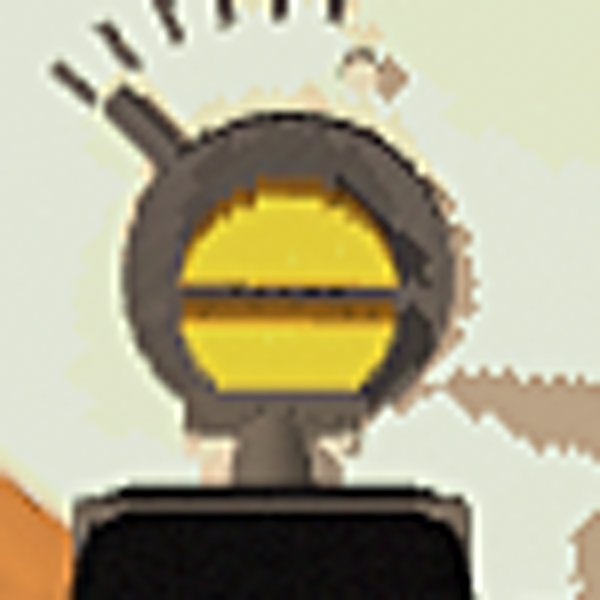

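Run:
```python
from h import *
z=np.load("w2.npz");p,d=z["p"],z["d"];s=dict(ee_pos=z["pos"],ee_rot=z["rot"]);c=cam("wrist",s)
T=R.from_quat(s["ee_rot"]).as_matrix();t=lambda q:((q-s["ee_pos"])@T).round(2)
print("slot edges",t(onz(c,[[256.5,185.9],[256.5,190]],70)))
for zz in(108.5,110.5,112.5): print("tip",t(onz(c,[[243.2,199.4],[255.3,199.4],[267.5,199.4]],zz)))
for v in range(192,212): print(v,*[tuple(int(x) for x in p[v,u]) for u in(241,243,247,255,264,268)],"d",d[v,247].round(0),d[v,255].round(0))
```

```text
slot edges [[  1.54   2.49 118.05]
 [ -2.62   2.5  118.05]]
tip [[ 0.91 -9.23 79.54]
 [ 0.9   1.05 79.55]
 [ 0.9  11.41 79.55]]
tip [[ 1.59 -9.16 77.54]
 [ 1.59  1.03 77.55]
 [ 1.58 11.31 77.55]]
tip [[ 2.28 -9.09 75.55]
 [ 2.27  1.01 75.55]
 [ 2.27 11.2  75.55]]
192 (95, 86, 80) (196, 174, 67) (227, 208, 59) (226, 207, 56) (226, 206, 55) (191, 172, 56) d 294.0 294.0
193 (96, 84, 78) (153, 137, 70) (226, 206, 57) (226, 206, 56) (225, 204, 55) (144, 130, 58) d 294.0 295.0
194 (98, 90, 79) (113, 101, 76) (227, 207, 56) (226, 206, 57) (226, 207, 56) (96, 86, 54) d 295.0 294.0
195 (98, 88, 78) (84, 74, 78) (228, 209, 55) (226, 206, 55) (227, 207, 55) (53, 49, 52) d 296.0 296.0
196 (93, 81, 70) (92, 82, 78) (233, 212, 54) (228, 208, 55) (233, 213, 55) (60, 53, 53) d 295.0 295.0
197 (89, 76, 67) (95, 86, 78) (237, 213, 58) (230, 207, 57) (241, 218, 59) (59, 54, 50) d 295.0 295.0
198 (113, 105, 92) (98, 85, 75) (193, 172, 69) (189, 167, 70) (197, 175, 66) (70, 64, 59) d 294.0 297.0
199 (191, 195, 166) (102, 89, 74) (100, 88, 85) (96, 85, 86) (83, 72, 74) (99, 86, 77) d 251.0 251.0
200 (237,
[... 568 characters left out ...]
 194) (98, 87, 75) (146, 122, 101) (225, 230, 212) d 235.0 230.0
206 (225, 231, 203) (227, 212, 179) (232, 210, 176) (98, 86, 74) (159, 145, 124) (225, 229, 213) d 235.0 228.0
207 (225, 230, 215) (226, 224, 202) (231, 210, 176) (100, 87, 76) (219, 224, 200) (225, 230, 213) d 236.0 224.0
208 (228, 233, 218) (229, 235, 221) (236, 215, 181) (102, 89, 77) (233, 239, 224) (228, 233, 216) d 237.0 224.0
209 (233, 237, 217) (231, 237, 217) (239, 212, 178) (99, 87, 76) (233, 239, 216) (231, 236, 213) d 234.0 222.0
210 (164, 171, 153) (163, 170, 153) (170, 150, 126) (69, 60, 51) (162, 169, 152) (163, 168, 152) d 237.0 219.0
211 (0, 0, 0) (0, 0, 0) (0, 0, 0) (10, 7, 9) (0, 0, 0) (0, 0, 0) d 188.0 185.0
```

move_arm --pt "-0.1 0.07 1 0 0 0 0.2" --pt "-0.1 0.07 2 0 0 0 0.2" --pt "-0.1 0.07 3 0 0 0 0.2" --pt "-0.1 0.07 3.6 0 0 0 0.2" --pt "-0.1 0.07 3.6 0 0 0 0.2"

```text
time_s: 7.28
ee_pos: [461.3, -197.0, 149.6]
ee_rot: [0.918, 0.396, -0.001, -0.002]
contact_force: [-0.4, -0.3, -1.5]
gripper_width: 0.34
grip_force: 35.0
```

move_arm --pt "0 0 0 0 0 0 0.2" --pt "0 0 0 0 0 0 0.2"

```text
time_s: 7.45
ee_pos: [462.8, -197.8, 151.6]
ee_rot: [0.918, 0.396, -0.0, -0.0]
contact_force: [0.3, 0.6, -0.6]
gripper_width: 0.337
grip_force: 35.0
```

Run:
```python
from h import *
s,p,d,c=shot("wrist"); np.savez("w3",p=p,d=d,pos=s["ee_pos"],rot=s["ee_rot"])
print(s["ee_pos"],s["contact_force"],s["wrist_torque"])
cr=p[140:230,210:300];save("c3",cv2.resize(cr,(600,600),interpolation=2))
```

```text
[ 462.81095373 -197.84471675  151.6226514 ] [ 0.29218034  0.62880205 -0.6136402 ] [ 0.00760469 -0.00934259  0.01470101]
```

View pics/c3.png

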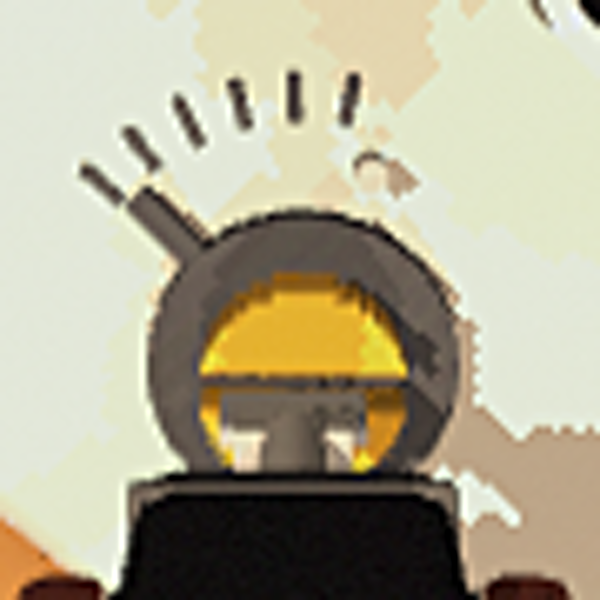

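The blade now sits close over the slot: its tip edge is at crop row ~388, and the slot spans rows 376–405. I'll compute what's left to correct.

Run:
```python
from h import *
z=np.load("w3.npz");p,d=z["p"],z["d"];s=dict(ee_pos=z["pos"],ee_rot=z["rot"]);c=cam("wrist",s)
T=R.from_quat(s["ee_rot"]).as_matrix();t=lambda q:((q-s["ee_pos"])@T).round(2)
for v in range(180,212): print(v,*[tuple(int(x) for x in p[v,u]) for u in(241,242,249,255,261,266)])
for v in(195,196,197,198,199,200): print(v,"slot",t(onz(c,[[255,v]],70))[0],"tip",t(onz(c,[[254,v]],74.1))[0])
w=(d*0<1);hsv=cv2.cvtColor(p,cv2.COLOR_RGB2HSV);V,U=np.mgrid[:384,:512]
br=(U>230)&(U<285)&(V>175)&(V<215)&(hsv[...,0]>14)&(hsv[...,0]<35)&(hsv[...,1]>150)&(hsv[...,2]>100)
q=t(onz(c,np.argwhere(br)[:,::-1],70));print(q.min(0),q.max(0))
```

```text
180 (106, 93, 86) (87, 78, 70) (86, 83, 75) (97, 85, 71) (90, 81, 77) (91, 80, 72)
181 (105, 92, 84) (92, 80, 74) (93, 84, 72) (130, 90, 32) (89, 79, 77) (91, 84, 74)
182 (105, 94, 85) (103, 90, 82) (116, 86, 48) (133, 87, 25) (105, 83, 61) (92, 81, 74)
183 (100, 89, 78) (90, 78, 72) (123, 80, 19) (153, 108, 29) (141, 92, 21) (81, 73, 68)
184 (88, 79, 71) (89, 80, 74) (134, 88, 20) (226, 169, 44) (137, 90, 21) (50, 41, 37)
185 (87, 78, 70) (83, 77, 70) (183, 131, 35) (233, 182, 49) (182, 131, 36) (81, 58, 25)
186 (82, 75, 68) (83, 77, 71) (237, 186, 49) (229, 178, 47) (236, 186, 48) (99, 62, 14)
187 (83, 76, 69) (94, 77, 55) (231, 181, 48) (228, 178, 46) (230, 179, 45) (105, 66, 17)
188 (93, 76, 56) (112, 75, 27) (228, 178, 46) (228, 177, 45) (228, 177, 45) (170, 135, 35)
189 (102, 74, 45) (131, 86, 19) (229, 179, 48) (229, 178, 48) (228, 177, 44) (243, 227, 62)
190 (109, 70, 29) (170, 135, 36) (228, 178, 47) (229, 178, 48) (229, 179, 49) (234, 219, 64)
191 (140, 97, 21) (226, 190, 48) (229, 179, 46) (229, 179, 49) (228, 177, 44) (230, 221, 74)
192 (207, 174, 42) (238, 193, 49) (229,
[... 1500 characters left out ...]
135, 34)
209 (95, 85, 78) (90, 82, 80) (119, 104, 87) (98, 86, 76) (152, 135, 120) (163, 112, 43)
210 (67, 62, 56) (67, 61, 57) (84, 74, 62) (58, 51, 44) (110, 96, 85) (34, 32, 41)
211 (11, 10, 11) (9, 9, 10) (6, 4, 6) (10, 9, 9) (0, 0, 4) (3, 2, 9)
195 slot [ 4.15  0.8  81.62] tip [ 5.490e+00 -7.000e-02  7.752e+01]
196 slot [ 3.26  0.8  81.62] tip [ 4.610e+00 -7.000e-02  7.752e+01]
197 slot [ 2.36  0.8  81.62] tip [ 3.730e+00 -7.000e-02  7.752e+01]
198 slot [ 1.45  0.8  81.62] tip [ 2.840e+00 -7.000e-02  7.752e+01]
199 slot [ 0.55  0.8  81.62] tip [ 1.950e+00 -7.000e-02  7.752e+01]
200 slot [-0.36  0.81 81.62] tip [ 1.060e+00 -6.000e-02  7.752e+01]
[ -9.52 -12.07  81.62] [16.53 13.71 81.62]
```

move_arm --pt "-0.04 0.05 0.1 0 0 0 0.2" --pt "-0.04 0.05 0.2 0 0 0 0.2" --pt "-0.04 0.05 0.3 0 0 0 0.2" --pt "-0.04 0.05 0.4 0 0 0 0.2" --pt "-0.04 0.05 0.45 0 0 0 0.2"

```text
time_s: 7.92
ee_pos: [462.8, -198.4, 147.1]
ee_rot: [0.918, 0.396, 0.0, -0.0]
contact_force: [-0.3, -0.7, -0.6]
gripper_width: 0.343
grip_force: 35.0
```

move_arm --pt "0 0 0.05 0 0 0 0.2" --pt "0 0 0.1 0 0 0 0.2" --pt "0 0 0.1 0 0 0 0.2"

```text
time_s: 8.17
ee_pos: [462.7, -198.4, 146.1]
ee_rot: [0.918, 0.396, -0.0, -0.0]
contact_force: [0.2, -0.1, -1.1]
gripper_width: 0.338
grip_force: 35.0
```

move_arm --pt "0 0 0.05 0 0 0 0.2" --pt "0 0 0.1 0 0 0 0.2" --pt "0 0 0.15 0 0 0 0.2" --pt "0 0 0.2 0 0 0 0.2"

```text
time_s: 8.5
ee_pos: [462.8, -198.4, 144.1]
ee_rot: [0.918, 0.396, 0.0, -0.0]
contact_force: [-0.7, -0.8, -1.4]
gripper_width: 0.339
grip_force: 35.0
```

move_arm --pt "0 0 0.05 0 0 0 0.2" --pt "0 0 0.1 0 0 0 0.2" --pt "0 0 0.15 0 0 0 0.2" --pt "0 0 0.2 0 0 0 0.2"

```text
time_s: 8.83
ee_pos: [462.8, -198.4, 142.1]
ee_rot: [0.918, 0.396, 0.0, -0.0]
contact_force: [0.0, -0.1, -0.8]
gripper_width: 0.341
grip_force: 35.0
```

The blade went straight into the slot with no resistance. I'll keep going to the bottom.

move_arm --pt "0 0 0.1 0 0 0 0.2" --pt "0 0 0.2 0 0 0 0.2" --pt "0 0 0.3 0 0 0 0.2" --pt "0 0 0.38 0 0 0 0.2" --pt "0 0 0.38 0 0 0 0.2"

```text
time_s: 9.25
ee_pos: [462.7, -198.3, 138.1]
ee_rot: [0.918, 0.396, -0.0, -0.0]
contact_force: [-0.2, 0.7, -1.7]
gripper_width: 0.338
grip_force: 35.0
```

move_arm --pt "0 0 0.03 0 0 0 0.2" --pt "0 0 0.06 0 0 0 0.2" --pt "0 0 0.06 0 0 0 0.2"

```text
time_s: 9.5
ee_pos: [462.8, -198.4, 137.9]
ee_rot: [0.918, 0.396, 0.0, -0.0]
contact_force: [-0.7, 0.2, 0.6]
gripper_width: 0.342
grip_force: 35.0
```

Run:
```python
from h import *
s=observe();print(s["ee_pos"],s["contact_force"],s["wrist_torque"],s["qpos"])
```

```text
[ 462.79642686 -198.4173064   137.88830456] [-0.6728805   0.19843264  0.62558978] [ 0.00493365  0.03653217 -0.0365147 ] [-5.42357152e-01  3.21122384e-01  1.81536081e+00  9.93489445e-05
  1.00511215e+00  2.14927006e-01]
```

move_arm --pt "0 0 0 0 0 3 0.2" --pt "0 0 0 0 0 6 0.2" --pt "0 0 0 0 0 9 0.2" --pt "0 0 0 0 0 12 0.2" --pt "0 0 0 0 0 15 0.2"

```text
time_s: 9.92
ee_pos: [462.8, -198.4, 137.9]
ee_rot: [0.963, 0.271, 0.0, 0.0]
contact_force: [-0.0, 0.3, 0.2]
gripper_width: 0.338
grip_force: 35.0
```

```bash
cat > o.py <<'E'
from h import *
s=observe();T=R.from_quat(s["ee_rot"]).as_matrix()
print(s["ee_pos"].round(2) if hasattr(s["ee_pos"],'round') else s["ee_pos"],"yaw",np.degrees(np.arctan2(T[1,0],T[0,0])).round(2),"F",np.round(s["contact_force"],2),"M",np.round(s["wrist_torque"],3))
E
python3 o.py
```

```text
[ 462.84 -198.42  137.91] yaw 31.47 F [-0.01  0.27  0.17] M [0.167 0.026 0.102]
```

move_arm --pt "0 0 0 0 0 3 0.2" --pt "0 0 0 0 0 6 0.2" --pt "0 0 0 0 0 9 0.2" --pt "0 0 0 0 0 12 0.2" --pt "0 0 0 0 0 15 0.2"

```text
time_s: 10.33
ee_pos: [462.8, -198.1, 137.9]
ee_rot: [0.99, 0.143, 0.0, -0.0]
contact_force: [-0.0, 1.3, 0.8]
gripper_width: 0.344
grip_force: 35.0
```

```bash
python3 o.py
```

```text
[ 462.82 -198.12  137.87] yaw 16.46 F [-0.04  1.34  0.85] M [ 0.365 -0.012  0.1  ]
```

move_arm --pt "0 -0.01 0 0 0 3 0.2" --pt "0.01 -0.02 0 0 0 6 0.2" --pt "0.01 -0.03 0 0 0 9 0.2" --pt "0.01 -0.04 0 0 0 12 0.2" --pt "0.01 -0.05 0 0 0 15 0.2"

```text
time_s: 10.75
ee_pos: [462.9, -197.8, 137.9]
ee_rot: [1.0, 0.013, 0.0, -0.0]
contact_force: [0.6, 0.8, 0.2]
gripper_width: 0.34
grip_force: 35.0
```

```bash
python3 o.py
```

```text
[ 462.9 -197.8  137.9] yaw 1.46 F [0.6  0.85 0.19] M [ 0.15  -0.118  0.05 ]
```

move_arm --pt "0 0 0 0 0 1 0.2" --pt "0 0 0 0 0 2 0.2" --pt "0 0 0 0 0 2 0.2"

```text
time_s: 11.0
ee_pos: [463.0, -197.8, 137.9]
ee_rot: [1.0, -0.003, 0.0, -0.0]
contact_force: [1.2, 1.0, 1.1]
gripper_width: 0.341
grip_force: 35.0
```

```bash
python3 o.py
```

```text
[ 462.95 -197.79  137.89] yaw -0.4 F [1.16 1.02 1.1 ] M [ 0.362 -0.135  0.099]
```

move_arm --pt "0.02 -0.02 0 0 0 1 0.2" --pt "0.02 -0.02 0 0 0 2 0.2" --pt "0.02 -0.02 0 0 0 3 0.2" --pt "0.02 -0.02 0 0 0 4 0.2" --pt "0.02 -0.02 0 0 0 4 0.2"

```text
time_s: 11.42
ee_pos: [463.0, -197.7, 137.9]
ee_rot: [0.999, -0.039, 0.0, -0.0]
contact_force: [0.6, 2.3, 2.1]
gripper_width: 0.341
grip_force: 35.0
```

```bash
python3 o.py
```

```text
[ 463.03 -197.68  137.86] yaw -4.46 F [0.63 2.34 2.09] M [ 0.395 -0.093  0.06 ]
```

move_arm --pt "0 0 0 0 0 1 0.2" --pt "0 0 0 0 0 2 0.2" --pt "0 0 0 0 0 2 0.2"

```text
time_s: 11.67
ee_pos: [463.0, -197.7, 137.9]
ee_rot: [0.998, -0.056, 0.0, -0.0]
contact_force: [0.1, 2.0, 2.7]
gripper_width: 0.342
grip_force: 35.0
```

```bash
python3 o.py
```

```text
[ 463.03 -197.69  137.87] yaw -6.47 F [0.13 2.02 2.7 ] M [ 0.474 -0.032  0.027]
```

move_arm --pt "0 0 0 0 0 1 0.2" --pt "0 0 0 0 0 2 0.2" --pt "0 0 0 0 0 2 0.2"

```text
time_s: 11.92
ee_pos: [463.0, -197.7, 137.8]
ee_rot: [0.997, -0.074, 0.0, -0.0]
contact_force: [0.5, 2.5, 4.1]
gripper_width: 0.339
grip_force: 35.0
```

```bash
python3 o.py
python3 - <<'E'
from h import *
s,p,d,c=shot("wrist"); np.savez("w4",p=p,d=d)
save("c4",cv2.resize(p[130:230,195:305],(660,600),interpolation=2))
E
```

```text
[ 463.05 -197.67  137.85] yaw -8.47 F [0.49 2.46 4.05] M [ 0.489 -0.119  0.045]
```

View pics/c4.png

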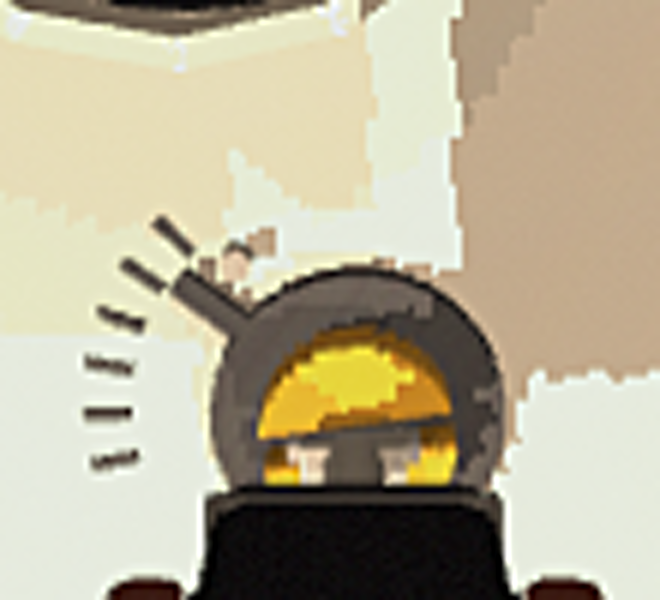

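The pointer sits just past the fifth tick (about 0.9), and the slot lags the blade by the play, so there's a little more to turn. I'll go on in small steps and ease off the down and side load.

move_arm --pt "0 -0.03 -0.02 0 0 1 0.2" --pt "0 -0.03 -0.02 0 0 2 0.2" --pt "0 -0.03 -0.02 0 0 2 0.2"

```text
time_s: 12.22
ee_pos: [463.1, -197.6, 137.9]
ee_rot: [0.996, -0.091, 0.0, 0.0]
contact_force: [1.6, 1.1, 0.3]
gripper_width: 0.339
grip_force: 35.0
```

```bash
python3 o.py
```

```text
[ 463.07 -197.57  137.88] yaw -10.47 F [1.57 1.15 0.29] M [ 0.265 -0.239  0.04 ]
```

move_arm --pt "0 0 0 0 0 1 0.2" --pt "0 0 0 0 0 2 0.2" --pt "0 0 0 0 0 2 0.2"

```text
time_s: 12.47
ee_pos: [463.1, -197.5, 137.9]
ee_rot: [0.994, -0.109, 0.0, 0.0]
contact_force: [1.2, 0.3, 0.8]
gripper_width: 0.341
grip_force: 35.0
```

```bash
python3 o.py
```

```text
[ 463.06 -197.53  137.88] yaw -12.47 F [1.16 0.32 0.84] M [ 0.124 -0.285  0.08 ]
```

move_arm --pt "0 0 0 0 0 1 0.2" --pt "0 0 0 0 0 2 0.2" --pt "0 0 0 0 0 2 0.2"

```text
time_s: 12.72
ee_pos: [463.1, -197.5, 137.9]
ee_rot: [0.992, -0.126, 0.0, 0.0]
contact_force: [1.5, 0.6, 0.3]
gripper_width: 0.342
grip_force: 35.0
```

```bash
python3 o.py
```

```text
[ 463.09 -197.5   137.91] yaw -14.47 F [1.51 0.61 0.29] M [ 0.151 -0.362  0.074]
```

move_arm --pt "0 0 0 0 0 1 0.2" --pt "0 0 0 0 0 1.5 0.2" --pt "0 0 0 0 0 1.5 0.2"

```text
time_s: 12.97
ee_pos: [463.1, -197.4, 137.9]
ee_rot: [0.99, -0.139, 0.0, -0.0]
contact_force: [1.9, -0.5, -2.0]
gripper_width: 0.34
grip_force: 35.0
```

```bash
python3 o.py
cat > ptr.py <<'E'
from h import *
# tick and pointer bearings about the head centre, on the dispenser top
s,p,d,c=shot("wrist"); C=np.array([464.1,-197.5])
def ring(r,zz,n=721):
    a=np.radians(np.linspace(30,120,n)); g=np.c_[C[0]+r*np.cos(a),C[1]+r*np.sin(a),np.full(n,zz)]
    K,D,T=c; q=(g-T[:3,3])@T[:3,:3]; uv=cv2.projectPoints(q,np.zeros(3),np.zeros(3),K,D)[0][:,0].astype(np.float32)
    I=cv2.cvtColor(p,cv2.COLOR_RGB2GRAY); return np.degrees(a),cv2.remap(I,uv[:,0].copy(),uv[:,1].copy(),1).ravel()
for r,zz in((24,60),(26,60),(28,60),(32,55),(34,55),(36,55)):
    a,v=ring(r,zz); m=(v<np.percentile(v,70)-60).astype(np.uint8)
    n,_,st,ce=cv2.connectedComponentsWithStats(m[None]); print(r,[(a[int(x[0])].round(1),int(b[4])) for x,b in zip(ce[1:],st[1:]) if b[4]>5])
E
python3 ptr.py
```

```text
[ 463.08 -197.45  137.92] yaw -15.93 F [ 1.91 -0.53 -2.02] M [ 0.127 -0.422  0.14 ]
24 [(np.float64(35.1), 84), (np.float64(111.2), 141)]
26 [(np.float64(35.5), 71), (np.float64(113.9), 98)]
28 [(np.float64(35.8), 64), (np.float64(116.7), 53)]
32 [(np.float64(36.5), 13), (np.float64(47.5), 20), (np.float64(59.4), 23), (np.float64(70.8), 23), (np.float64(82.4), 20), (np.float64(93.8), 24)]
34 [(np.float64(36.1), 31), (np.float64(47.9), 35), (np.float64(59.6), 27), (np.float64(71.0), 27), (np.float64(82.6), 27), (np.float64(94.5), 27)]
36 [(np.float64(36.2), 30), (np.float64(47.9), 31), (np.float64(59.5), 28), (np.float64(71.1), 27), (np.float64(82.6), 28), (np.float64(94.2), 24)]
```

The last tick is at 36.2° and the pointer reads about 35.5°. The torque has also stepped up to 0.14 N m, so it's at the stop. I'll confirm with one light nudge.

move_arm --pt "0 0 0 0 0 0.5 0.2" --pt "0 0 0 0 0 1 0.2" --pt "0 0 0 0 0 1 0.2"

```text
time_s: 13.27
ee_pos: [463.0, -197.5, 137.9]
ee_rot: [0.989, -0.147, 0.0, -0.0]
contact_force: [2.1, 0.1, -2.0]
gripper_width: 0.341
grip_force: 35.0
```

```bash
python3 o.py;python3 ptr.py|head -3
```

```text
[ 463.04 -197.46  137.92] yaw -16.92 F [ 2.06  0.11 -2.01] M [ 0.094 -0.514  0.159]
24 [(np.float64(34.9), 79), (np.float64(110.8), 148)]
26 [(np.float64(35.1), 75), (np.float64(113.5), 105)]
28 [(np.float64(35.9), 59), (np.float64(116.1), 62)]
```

At the stop. I'll back off within the play so the load is off the slot, then lift straight out.

move_arm --pt "0 0 0 0 0 -1 0.2" --pt "0.01 0 0 0 0 -2 0.2" --pt "0.02 0 0 0 0 -3 0.2" --pt "0.03 -0.01 0 0 0 -4 0.2" --pt "0.04 -0.01 0 0 0 -5 0.2"

```text
time_s: 13.73
ee_pos: [462.9, -197.4, 137.9]
ee_rot: [0.995, -0.103, -0.0, -0.0]
contact_force: [0.9, 0.2, 0.5]
gripper_width: 0.34
grip_force: 35.0
```

```bash
python3 o.py;python3 ptr.py|head -3
```

```text
[ 462.94 -197.37  137.92] yaw -11.79 F [0.86 0.21 0.52] M [-0.011 -0.116  0.045]
24 [(np.float64(35.0), 82), (np.float64(113.4), 107)]
26 [(np.float64(35.5), 75), (np.float64(115.8), 69)]
28 [(np.float64(35.6), 65), (np.float64(118.6), 23)]
```

move_arm --pt "0 0 -0.1 0 0 0 0.2" --pt "0 0 -0.3 0 0 0 0.2" --pt "0 0 -0.5 0 0 0 0.2" --pt "0 0 -0.7 0 0 0 0.2" --pt "0 0 -0.9 0 0 0 0.2"

```text
time_s: 14.2
ee_pos: [463.2, -197.4, 147.2]
ee_rot: [0.995, -0.104, -0.0, -0.0]
contact_force: [-0.0, 0.2, -0.8]
gripper_width: 0.341
grip_force: 35.0
```

move_arm --pt "0 0 -0.3 0 0 0 0.2" --pt "0 0 -0.7 0 0 0 0.2" --pt "0 0 -1.5 0 0 0 0.2" --pt "0 0 -3 0 0 0 0.2" --pt "0 0 -5 0 0 0 0.2"

```text
time_s: 14.62
ee_pos: [462.4, -196.9, 197.0]
ee_rot: [0.995, -0.104, -0.001, -0.001]
contact_force: [0.7, -0.2, -1.1]
gripper_width: 0.34
grip_force: 35.0
```

move_arm --pt "0 0 -1 0 0 0 0.2" --pt "0 0 -1.9 0 0 0 0.2" --pt "0 0 -1.9 0 0 0 0.2" --pt "0 0 -1.9 0 0 0 0.2"

```text
time_s: 14.95
ee_pos: [463.5, -197.5, 216.2]
ee_rot: [0.995, -0.104, 0.0, 0.0]
contact_force: [-0.5, 0.1, -0.6]
gripper_width: 0.338
grip_force: 35.0
```

```bash
python3 o.py;python3 ptr.py
python3 - <<'E'
from h import *
s,p,d,c=shot("wrist"); np.savez("w5",p=p,d=d)
save("w5",cv2.resize(p[100:320,140:370],(627,600),interpolation=2))
T=R.from_quat(s["ee_rot"]).as_matrix();V,U=np.mgrid[:384,:512];q=(cloud(c,d)-s["ee_pos"])@T
f=(V>216)&(V<250)&(U>240)&(U<272);print("front",np.median(q[f],0))
g=(V>262)&(V<300)&(U>225)&(U<290)&(abs(q[...,1])<25)&(q[...,2]<-45)&(q[...,2]>-60);print("top",np.median(q[g],0),g.sum())
E
```

```text
[ 463.51 -197.49  216.19] yaw -11.89 F [-0.53  0.12 -0.58] M [ 0.051  0.031 -0.014]
24 [(np.float64(35.1), 84)]
26 [(np.float64(35.1), 77)]
28 [(np.float64(35.6), 63)]
32 [(np.float64(35.8), 39), (np.float64(47.9), 17), (np.float64(59.5), 24), (np.float64(70.8), 8), (np.float64(82.6), 10), (np.float64(94.0), 27)]
34 [(np.float64(36.2), 32), (np.float64(47.8), 30), (np.float64(59.8), 29), (np.float64(71.4), 31), (np.float64(82.8), 31), (np.float64(94.4), 31)]
36 [(np.float64(36.2), 30), (np.float64(48.0), 27), (np.float64(59.3), 30), (np.float64(70.9), 27), (np.float64(82.9), 27), (np.float64(94.4), 28)]
front [ 15.38875206   0.78388857 -18.48847148]
top [  8.85368633   1.01142417 -52.00571363] 2338
```

View pics/w5.png

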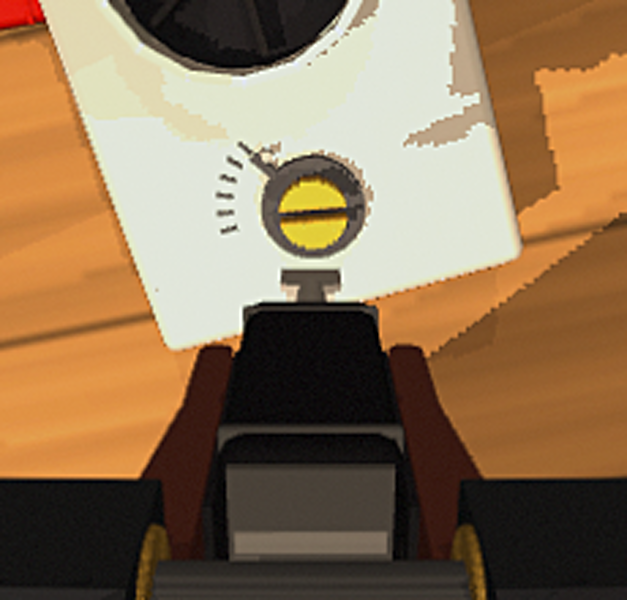

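The pointer is at the last tick, the driver hangs straight, and the blade is clear of the head. Now back to the block.

move_arm --pt "0 0 -0.3 0 0 -5.6 0.2" --pt "0 0 -0.6 0 0 -11.2 0.2" --pt "0 0 -0.9 0 0 -16.9 0.2" --pt "0 0 -1.2 0 0 -22.6 0.2" --pt "0 0 -1.2 0 0 -28.3 0.2"

```text
time_s: 15.47
ee_pos: [463.1, -197.2, 227.4]
ee_rot: [0.989, 0.145, -0.001, -0.0]
contact_force: [-0.0, 0.9, -0.9]
gripper_width: 0.344
grip_force: 35.0
```

move_arm --pt "0 0 0 0 0 -5.6 0.2" --pt "0 0 0 0 0 -11.2 0.2" --pt "0 0 0 0 0 -16.9 0.2" --pt "0 0 0 0 0 -22.6 0.2" --pt "0 0 0 0 0 -28.3 0.2"

```text
time_s: 15.88
ee_pos: [462.7, -197.1, 226.8]
ee_rot: [0.924, 0.383, -0.001, -0.001]
contact_force: [0.3, -0.5, -1.1]
gripper_width: 0.341
grip_force: 35.0
```

move_arm --pt "0 0 0 0 0 -5.6 0.2" --pt "0 0 0 0 0 -11.2 0.2" --pt "0 0 0 0 0 -16.9 0.2" --pt "0 0 0 0 0 -22.6 0.2" --pt "0 0 0 0 0 -28.3 0.2"

```text
time_s: 16.3
ee_pos: [462.7, -197.0, 226.8]
ee_rot: [0.802, 0.597, -0.0, -0.001]
contact_force: [-0.7, -0.4, -1.3]
gripper_width: 0.342
grip_force: 35.0
```

move_arm --pt "0 0 0 0 0 -5.6 0.2" --pt "0 0 0 0 0 -11.2 0.2" --pt "0 0 0 0 0 -16.9 0.2" --pt "0 0 0 0 0 -22.6 0.2" --pt "0 0 0 0 0 -28.2 0.2"

```text
time_s: 16.72
ee_pos: [462.7, -197.1, 226.8]
ee_rot: [0.633, 0.774, -0.0, -0.001]
contact_force: [-0.2, -0.3, -1.0]
gripper_width: 0.339
grip_force: 35.0
```

move_arm --pt "2 0.7 0 0 0 0 0.2" --pt "5 1.8 0 0 0 0 0.2" --pt "8.4 3 0 0 0 0 0.2" --pt "11.8 4.2 0 0 0 0 0.2" --pt "15.1 5.4 0 0 0 0 0.2"

```text
time_s: 17.13
ee_pos: [486.2, -37.2, 226.9]
ee_rot: [0.635, 0.773, -0.0, -0.001]
contact_force: [0.9, 0.1, -1.6]
gripper_width: 0.338
grip_force: 35.0
```

move_arm --pt "3.4 1.2 0 0 0 0 0.2" --pt "6.8 2.4 0 0 0 0 0.2" --pt "10.2 3.6 0 0 0 0 0.2" --pt "13 4.7 0 0 0 0 0.2" --pt "15.1 5.4 0 0 0 0 0.2"

```text
time_s: 17.55
ee_pos: [510.2, 122.4, 226.9]
ee_rot: [0.634, 0.773, -0.0, -0.001]
contact_force: [-0.1, -0.4, -0.2]
gripper_width: 0.34
grip_force: 35.0
```

move_arm --pt "0 0 0 0 0 0 0.2" --pt "0 0 0 0 0 0 0.2" --pt "0 0 0 0 0 0 0.2"

```text
time_s: 17.8
ee_pos: [509.9, 119.2, 227.1]
ee_rot: [0.634, 0.773, -0.001, -0.0]
contact_force: [-1.2, 0.3, -1.2]
gripper_width: 0.341
grip_force: 35.0
```

```bash
python3 o.py
python3 - <<'E'
from h import *
s,p,d,c=shot("wrist"); np.savez("w6",p=p,d=d)
save("w6",cv2.resize(p[60:320,140:370],(531,600),interpolation=2))
P=cloud(c,d);m=(abs(P[...,2]-70)<4)&(abs(P[...,0]-510)<70)&(abs(P[...,1]-121)<70);q=P[m][:,:2].astype(np.float32)
print(m.sum(),q.min(0),q.max(0),cv2.minAreaRect(q))
E
```

```text
[509.93 119.2  227.13] yaw 101.24 F [-1.19  0.26 -1.17] M [-0.09  -0.098  0.02 ]
5875 [462.05054  75.49342] [555.5129  169.72472] ((508.971435546875, 122.66676330566406), (90.8777084350586, 90.53133392333984), 87.53054809570312)
```

View pics/w6.png

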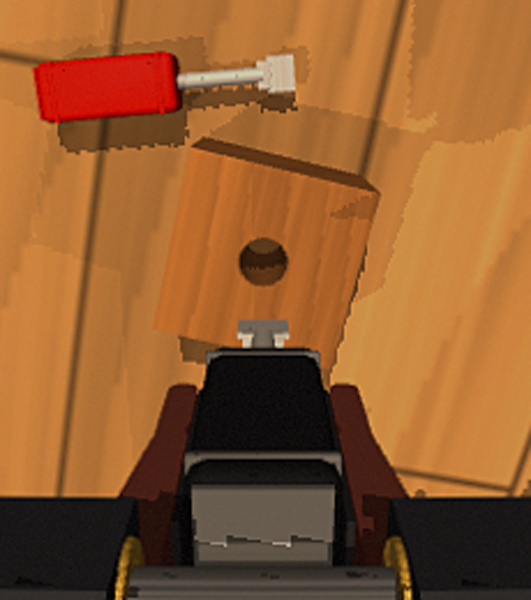

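The view shows the hole at crop (263,262) with the driver hanging above it at the same yaw. I'll compute the remaining offset once the arm has settled.

move_arm --pt "0 0 0 0 0 0 0.2" --pt "0 0 0 0 0 0 0.2" --pt "0 0 0 0 0 0 0.2"

```text
time_s: 18.1
ee_pos: [510.6, 118.9, 228.0]
ee_rot: [0.635, 0.772, -0.0, -0.0]
contact_force: [0.6, 0.6, -1.3]
gripper_width: 0.338
grip_force: 35.0
```

```bash
python3 o.py
python3 - <<'E'
from h import *
s,p,d,c=shot("wrist");T=R.from_quat(s["ee_rot"]).as_matrix()
g=cv2.cvtColor(p,cv2.COLOR_RGB2GRAY);V,U=np.mgrid[:384,:512]
m=((abs(U-253.6)<14)&(abs(V-173)<14)&(g<75)).astype(np.uint8)
uv=np.argwhere(m)[:,::-1]; Q=onz(c,uv,70); cc,r=cv2.minEnclosingCircle(Q[:,:2].astype(np.float32))
print("hole",cc,r,"tool",((np.r_[cc,70]-s["ee_pos"])@T).round(2), "img guess tool",((onz(c,[[253.6,173.2]],70)-s["ee_pos"])@T).round(2))
P=cloud(c,d);q=(P-s["ee_pos"])@T;f=(V>216)&(V<250)&(U>240)&(U<272);print("front",np.median(q[f],0))
k=(abs(P[...,2]-70)<4)&(abs(P[...,0]-510)<70)&(abs(P[...,1]-121)<70);print("block tool",((np.r_[cv2.minAreaRect(P[k][:,:2].astype(np.float32))[0],70]-s["ee_pos"])@T).round(2))
E
```

```text
[510.61 118.93 228.01] yaw 101.13 F [ 0.57  0.56 -1.26] M [-0.063 -0.106  0.021]
hole (508.7325439453125, 123.66040802001953) 11.514021873474121 tool [  5.    -0.93 158.01] img guess tool [[ 4.4800e+00 -2.0000e-02  1.5801e+02]]
front [ 16.3989372    1.01394465 -18.59274303]
block tool [  4.19  -0.81 158.01]
```

move_arm --pt "0.28 -0.07 1.6 0 0 0 0.2" --pt "0.28 -0.07 3.2 0 0 0 0.2" --pt "0.28 -0.07 4.8 0 0 0 0.2" --pt "0.28 -0.07 6.4 0 0 0 0.2" --pt "0.28 -0.07 7.4 0 0 0 0.2"

```text
time_s: 18.57
ee_pos: [508.7, 122.0, 152.7]
ee_rot: [0.635, 0.773, -0.001, -0.001]
contact_force: [-0.0, -0.3, -0.9]
gripper_width: 0.34
grip_force: 35.0
```

move_arm --pt "0 0 0 0 0 0 0.2" --pt "0 0 0.2 0 0 0 0.2" --pt "0 0 0.4 0 0 0 0.2" --pt "0 0 0.6 0 0 0 0.2" --pt "0 0 0.8 0 0 0 0.2"

```text
time_s: 18.98
ee_pos: [510.0, 122.5, 146.6]
ee_rot: [0.635, 0.773, 0.001, 0.001]
contact_force: [-0.7, -0.8, -1.7]
gripper_width: 0.339
grip_force: 35.0
```

```bash
python3 o.py
python3 - <<'E'
from h import *
s,p,d,c=shot("wrist");save("w7",cv2.resize(p[100:230,190:320],(600,600),interpolation=2))
E
```

```text
[510.02 122.48 146.6 ] yaw 101.21 F [-0.66 -0.8  -1.72] M [-0.051 -0.077  0.039]
```

View pics/w7.png

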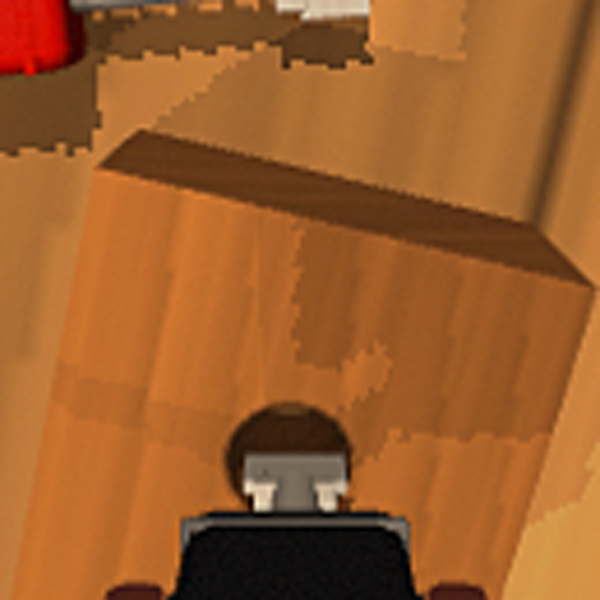

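The blade is over the hole, about 1.5 mm too far to the right in the image (+y in the tool frame). I'll correct that and lower it.

move_arm --pt "0 -0.12 0 0 0 0 0.2" --pt "0 -0.12 0 0 0 0 0.2" --pt "0 -0.12 0.5 0 0 0 0.2" --pt "0 -0.12 1 0 0 0 0.2" --pt "0 -0.12 1.5 0 0 0 0.2"

```text
time_s: 19.45
ee_pos: [508.2, 122.2, 130.5]
ee_rot: [0.635, 0.773, 0.0, -0.0]
contact_force: [0.2, -0.2, -1.4]
gripper_width: 0.339
grip_force: 35.0
```

```bash
python3 o.py
```

```text
[508.16 122.18 130.53] yaw 101.21 F [ 0.2  -0.24 -1.37] M [-0.047 -0.089 -0.066]
```

move_arm --pt "0 0 0.5 0 0 0 0.2" --pt "0 0 1 0 0 0 0.2" --pt "0 0 1.5 0 0 0 0.2" --pt "0 0 2 0 0 0 0.2" --pt "0 0 2.5 0 0 0 0.2"

```text
time_s: 19.87
ee_pos: [508.1, 122.2, 105.4]
ee_rot: [0.635, 0.773, -0.0, -0.0]
contact_force: [-0.2, -0.6, -0.6]
gripper_width: 0.339
grip_force: 35.0
```

move_arm --pt "0 0 0.4 0 0 0 0.2" --pt "0 0 0.8 0 0 0 0.2" --pt "0 0 1.2 0 0 0 0.2" --pt "0 0 1.5 0 0 0 0.2" --pt "0 0 1.5 0 0 0 0.2"

```text
time_s: 20.28
ee_pos: [507.8, 122.1, 90.4]
ee_rot: [0.635, 0.773, -0.0, -0.0]
contact_force: [0.3, 0.0, -0.5]
gripper_width: 0.339
grip_force: 35.0
```

```bash
python3 o.py
```

```text
[507.81 122.14  90.35] yaw 101.21 F [ 0.34  0.04 -0.52] M [-0.061 -0.033 -0.001]
```

move_arm --pt "0 0 0.1 0 0 0 0.2" --pt "0 0 0.18 0 0 0 0.2" --pt "0 0 0.22 0 0 0 0.2" --pt "0 0 0.26 0 0 0 0.2" --pt "0 0 0.26 0 0 0 0.2"

```text
time_s: 20.7
ee_pos: [508.3, 122.2, 88.5]
ee_rot: [0.635, 0.773, 0.0, 0.0]
contact_force: [0.0, 0.5, -0.9]
gripper_width: 0.339
grip_force: 35.0
```

```bash
python3 o.py
```

```text
[508.29 122.18  88.45] yaw 101.21 F [ 0.04  0.49 -0.91] M [ 0.029 -0.063  0.016]
```

move_arm --pt "0 0 0.03 0 0 0 0.2" --pt "0 0 0.05 0 0 0 0.2" --pt "0 0 0.05 0 0 0 0.2"

```text
time_s: 20.95
ee_pos: [508.3, 122.2, 87.9]
ee_rot: [0.635, 0.773, 0.0, 0.0]
contact_force: [-0.0, 0.4, -0.8]
gripper_width: 0.336
grip_force: 35.0
```

```bash
python3 o.py
```

```text
[508.27 122.21  87.94] yaw 101.21 F [-0.02  0.39 -0.84] M [-0.027 -0.12   0.042]
```

move_arm --pt "0 0 0.03 0 0 0 0.2" --pt "0 0 0.05 0 0 0 0.2" --pt "0 0 0.05 0 0 0 0.2"

```text
time_s: 21.2
ee_pos: [508.3, 122.2, 87.9]
ee_rot: [0.635, 0.773, 0.0, 0.0]
contact_force: [-1.8, 0.2, 5.4]
gripper_width: 0.339
grip_force: 35.0
```

```bash
python3 o.py
```

```text
[508.28 122.16  87.92] yaw 101.21 F [-1.82  0.16  5.4 ] M [-0.121  0.256  0.003]
```

It's seated on the block at z = 87.9, the same height as when I picked it up. I'll let go and retreat upwards.

move_arm --pt "0 0 -0.03 0 0 0 0.36" --pt "0 0 -0.03 0 0 0 0.45" --pt "0 0 -0.03 0 0 0 0.6" --pt "0 0 -0.03 0 0 0 0.8" --pt "0 0 -0.03 0 0 0 1" --squeeze 5

```text
time_s: 21.62
ee_pos: [508.2, 122.2, 87.6]
ee_rot: [0.635, 0.773, -0.0, -0.0]
contact_force: [0.2, 0.4, 0.0]
gripper_width: 0.623
grip_force: 0.0
```

move_arm --pt "0 0 0 0 0 0 1" --pt "0 0 0 0 0 0 1" --pt "0 0 0 0 0 0 1" --pt "0 0 0 0 0 0 1" --pt "0 0 0 0 0 0 1"

```text
time_s: 22.03
ee_pos: [508.2, 122.2, 87.7]
ee_rot: [0.635, 0.773, 0.0, -0.0]
contact_force: [0.1, 0.1, 0.1]
gripper_width: 0.985
grip_force: 0.0
```

move_arm --pt "0 0 -1.5 0 0 0 1" --pt "0 0 -4 0 0 0 1" --pt "0 0 -7 0 0 0 1" --pt "0 0 -11 0 0 0 1" --pt "0 0 -14.5 0 0 0 1"

```text
time_s: 22.45
ee_pos: [507.8, 122.1, 234.3]
ee_rot: [0.635, 0.773, -0.0, -0.0]
contact_force: [1.2, -0.5, -0.8]
gripper_width: 0.997
grip_force: 0.0
```

move_arm --pt "0 0 0 0 0 0 1" --pt "0 0 0 0 0 0 1" --pt "0 0 0 0 0 0 1"

```text
time_s: 22.7
ee_pos: [507.7, 122.1, 232.2]
ee_rot: [0.635, 0.773, -0.0, -0.0]
contact_force: [-0.8, 0.6, -0.0]
gripper_width: 0.996
grip_force: 0.0
```

```bash
python3 o.py
python3 - <<'E'
from h import *
s,p,d,c=shot("wrist");P=cloud(c,d)
m=(P[...,2]>120)&(P[...,2]<160)&(abs(P[...,0]-511)<30)&(abs(P[...,1]-121)<30)
print(m.sum(),"top z",np.percentile(P[m][:,2],[50,80,95]),cv2.minAreaRect(P[m&(P[...,2]>136)][:,:2].astype(np.float32)))
E
```

```text
[507.68 122.13 232.21] yaw 101.21 F [-0.79  0.6  -0.02] M [-0.056 -0.063 -0.008]
1159 top z [140.13792631 140.91051266 141.61273641] ((507.31298828125, 124.55218505859375), (29.153600692749023, 28.305688858032227), 11.760887145996094)
```

The handle top is at z ≈ 140, upright and fully down, as it was at the start. The pointer was at the last tick after I withdrew the blade. Handing in.

```bash
python3 -c "
from cell import hand_in
print(hand_in())"
```

```text
the job is handed in; nothing more can be done
None
```

I turned the adjuster clockwise to its stop, put the screwdriver back upright and fully down in the block, let go, and handed the job in at about 23 s; hand-in returned no verdict.

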